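# Stamp the maker's mark on the sloping face of a fired lid

### The job

Turn the banding wheel until the long white mark on its rim meets the steel pointer, so that the smooth face of the clamped lid looks out over it, and let go. Then take the bar stamp from the tray, print squarely inside the border on that sloping face (long side level; press until the handle sinks well down on its spring, hold a moment without rocking or shifting) and lift it straight off. Stand the stamp gently back upright on the tray, leaving the round seal, jar and modelling tool where they are.

Things in the scene. Friction and masses are not known exactly. Their poses are not given: they have to be found in the camera images.
- wheel (a joint): Turning head of a green banding wheel, a disc 256 mm across, top 95 mm above the bench; the clamped lid turns with it. Light friction (0.08 N m), stays where left. Rad, growing anticlockwise from above; 0 = long white rim mark at the pointer, smooth face looking out over the pointer. It starts 0.4 to 1.3 off. White divisions every 15 degrees; only the one below the smooth face is long.
- wheel_base: Fixed cast foot of the banding wheel, 228 mm across, below the head. Origin on the wheel's axis at bench level, z up. Its own -x runs from the axis to the steel pointer, which stands beside the rim 145 mm from the axis, 94 mm high, and points roughly towards the robot.
- lid_handle (a point): Bar-shaped pull on top of the lid, on the wheel's axis, turning with it: 18 mm thick along its own x, 52 mm long along y, 39 mm high above the lid's flat top (56 mm square, 148 mm above the bench). This point is 22 mm above that flat top, 17 mm below the pull's top. Gripped across its thickness it turns the wheel. Own -x points to the smooth face.
- panel: Scored border (thin dark line, 52 mm up the slope by 68 mm level) on the smooth face of the lid, a square pyramid cut flat on top, 168 mm square at its foot; the three other faces are ribbed. Origin at the border's centre on the face, 57 mm from the wheel's axis, 128 mm above the bench; z = outward normal (35 degrees from vertical), x up the slope, y level. Rigid.
- stamp_grip (a point): Centre of the wooden handle of the bar stamp (loose, about 0.2 kg, 104 mm tall, standing on the tray). Handle 22 mm thick along own x (flat sides), 38 mm wide along y, 60 mm high; below it a steel stem and a black sleeve 26 mm high. z = up the stamp; the foot's face lies 74 mm below this point while the spring is out.
- stamp_foot (a point): Centre of the bar stamp's printing face, the flat underside of its black sleeve: 36 mm along own x by 52 mm along y, z up the stamp towards the handle. Its x goes along the panel's x, either way round.
- stamp_sleeve (a joint): How far the handle has sunk into the sleeve, m: 0 (spring out) to 0.008 (stop). The spring yields at 4 N and takes 1 N more per mm: 9 N at 0.005, 12 N at the stop. The print is made from 0.005 on; more than 40 N would crack the lid.
- tray: Fixed wooden tray 150 mm (x) by 240 mm (y); floor 10 mm above its origin (centre of underside, on the bench), rim 16 mm high, 8 mm thick. Bar stamp and round seal stand on it at first, about 55 mm either side of its middle along y, either way round. Any free spot inside the rim will do at the end.
- seal: Bystander: round wooden seal stamp, 40 mm across, 86 mm tall, loose on the tray. Origin at the centre of its underside.
- jar: Bystander: loose lidded glaze jar, 72 mm across, 100 mm tall, beyond the wheel and tray. Origin at the centre of its underside.
- mtool: Bystander: loose flat wooden modelling tool lying on the bench in front of the robot, 150 mm long along its y, 18 mm wide, 8 mm thick. Origin at the centre of its underside.
Mind the look-alikes: they are no part of the job. What is shaped like the part that bears stamp_grip but orange or turquoise is not meant.

How it is judged:
By the outcome, as a careful person would: the job done as asked, in the order asked, and still so for the second after the job is handed in, with the robot touching nothing.
It also fails if it takes over 64 s, if anything falls off the work surface, if the arm or the gripper's body presses on something with over 40 N, if the wrist force passes 120 N, or if a joint passes its speed limit or range.

### The arm

A 7-joint arm with a two-finger parallel gripper is mounted at the origin on the work surface. World frame = base frame: x ahead of the robot, y to its left, z up, the work surface at z = 0. Lengths are in m, angles in rad, forces in N, time in s.
With the tool pointing down it reaches from about 0.425 to 0.875 m from the base axis. Payload 8.4 kg.
Tool frame: the origin (TCP) lies at the very end of the fingers, on their centre line; the grasp point (between the pads) lies 19 mm behind it (manip.tcp_to_grasp is the z of the grasp point in the tool frame, in m); z points along the fingers, y is the direction in which the jaws open and shut (so a half turn about z gives the same grasp; the last joint's range is limited). The gripper opens to 85 mm and grips with 20 to 120 N. Pads are 22 mm wide; open, the fingers measure 114 mm over their backs; the gripper's body (76 mm by 85 mm) begins 54 mm behind the grasp point. The pads swing forward as they close: fully open they stand 13 mm farther back than shut.
Start: joints at [1.148, 0.333, 0.04, 1.465, -0.013, 1.343, -0.059], TCP at [0.207, -0.616, 0.231] pointing down, gripper open.
Joint ranges: [-2.58, 2.58], [-0.38, 2.09], [-1.3, 1.39], [0.25, 2.4], [-1.5, 4.64], [0.08, 2.09], [-2.65, 2.65]. Speed limits (rad/s): [2.22, 2.22, 2.79, 2.79, 3.14, 3.14, 3.14].

### API

Orientations are given as a unit quaternion [w, x, y, z].
In Python, from station import manip gives the robot as it stands. The module is installed in compiled form; this text tells all that it offers. Calls block until the motion is done:
- manip.movep(position, orientation): joint-space move of the TCP to a pose.
- manip.move_l(position, feed=0.15, ori=None): straight line of the TCP; ori=None keeps the orientation; feed is the mean speed in m/s.
- manip.set_joints(angles): joint-space move.
- manip.ungrasp() and manip.grab(strength=None): open the fingers fully, or close them until they stop; strength is the grip in N (None keeps the last).
- manip.hold(seconds).
- manip.ik(position, orientation): joint angles nearest the present ones, or None.
- manip.state(): the state.
- manip.get_image(name): name is "scene" or "top"; returns the picture (420x560x3 uint8, blue, green, red); there is no depth.
- manip.calibration(name): a dict with "fx", "fy", "cx", "cy" (pixels), "rvec" (rotation vector, rad) and "tvec" (3), from world to camera coordinates, as OpenCV has them. Camera axes: x right, y down, z forward; pixel columns grow to the right and rows downward; lengths in m; the calibration is good to about 2 mm. A picture is of the moment at which its call begins. calibration takes no time and is no camera call.
A pose or a line that the arm cannot do raises manip.PlanningError and nothing moves.
- manip.close_job(): hands the job in, once; it reports no verdict.
Trained networks look in the newest picture that a camera, given by its name, has taken for a name from the list of things; names that differ only in an ending like _2 or _b are one class to them, and where a whole thing is asked for, a point or a joint stands for the part that bears it (a point fixed in the world has none). Each returns a list of dicts, best first, with "p" (0 to 1); they miss things now and then, are a little off and sometimes report something else, mostly with a low value. They report only what shows in the picture. A call takes as long as a camera call. They do not tell look-alikes from the thing itself.
- manip.find_in(camera, thing): "extent" ([left, top, right, bottom] in pixels, round what is visible of it).
- manip.trace(camera, thing): "pixels" (420x560 bool, what is visible of it) and "extent" ([left, top, right, bottom] in pixels, round what is visible of it).
- manip.spot_point(camera, thing): "location" ([column, row] in pixels: a listed point, or the origin of a listed thing).
The state is a dict: "clock": time; "joints": joint angles; "joint_velocities": joint speeds; "joint_torque": joint torques, N m; "tool_pos": TCP position; "eef_rot": TCP orientation; "ft_force": force on the tool from outside, world axes, zero at the start; "torque": the same for the moment, N m; "opening": opening from 0.0 (shut) to 1.0 (fully open).
Only numpy, scipy, OpenCV 4.12 (cv2) and the standard library are available. Lean on these libraries where they do the work, as an engineer would, in place of code of your own. Each camera call takes 0.05 s, during which the arm holds its last target.

## Working session

There is one attempt and no reset: what is moved stays moved. The work goes in short steps, each a Python script; the robot and the scene stay as the last script left them, time stands still between calls to the robot, and variables do not carry over. Pictures are saved under pics/ and viewed, and the job is handed in when it is done.

```bash
mkdir -p pics; ls; python3 - <<'E'
from station import manip
import cv2,json
s=manip.state();print(s)
for n in("scene","top"):
    im=manip.get_image(n);cv2.imwrite(f"pics/{n}0.png",im)
    c=manip.calibration(n);print(n,c)
E
```

```text
pics
{'clock': 0.0, 'joints': array([ 1.14777129,  0.33392351,  0.03988986,  1.46626738, -0.01338144,
        1.34329943, -0.05848008]), 'joint_velocities': array([ 1.31517255e-03,  2.29916002e-04, -3.55097006e-04,  1.04064089e-03,
       -4.67451721e-04,  6.39733717e-05, -6.51460637e-04]), 'joint_torque': array([ 5.03281649e-05, -6.58558130e+01,  1.36513028e+00, -4.05548072e+01,
        1.66921376e-02,  1.27895322e-02, -1.69388301e-05]), 'tool_pos': array([ 0.20663962, -0.61580043,  0.23041525]), 'eef_rot': array([-7.91683571e-04,  9.86921114e-01,  1.61201887e-01, -1.97448750e-04]), 'ft_force': array([-0.3075255 , -0.58086431, -0.30312693]), 'torque': array([-0.01589565, -0.02019321,  0.03192299]), 'opening': 0.9997522622756451}
scene {'fx': 473.0864450743819, 'fy': 473.0864450743819, 'cx': 271.15942263617364, 'cy': 205.48715965208703, 'rvec': array([ 2.34653801,  0.78911156, -0.27581776]), 'tvec': array([-0.50928103, -0.16766076,  1.3402757 ])}
top {'fx': 380.97431472349564, 'fy': 380.97431472349564, 'cx': 278.90284821275446, 'cy': 205.96409735214357, 'rvec': array([ 2.11916171, -2.1030789 ,  0.18088778]), 'tvec': array([0.05608882, 0.59792239, 0.82685135])}
```

View pics/scene0.png

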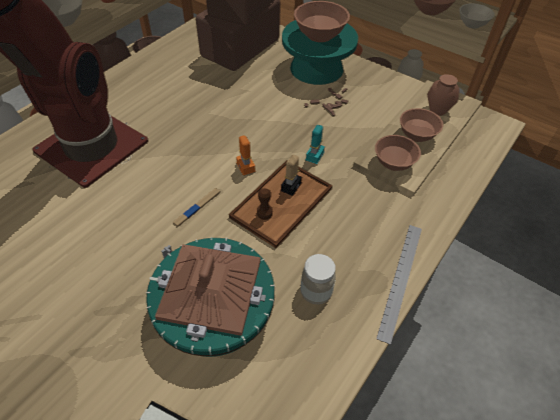

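View pics/top0.png

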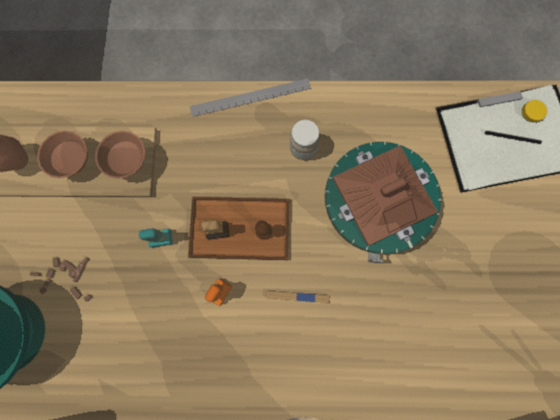

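```bash
cat > h.py <<'E'
from station import manip
import numpy as np, cv2
from scipy.spatial.transform import Rotation as R
def cam(n):
    c=manip.calibration(n)
    K=np.array([[c['fx'],0,c['cx']],[0,c['fy'],c['cy']],[0,0,1]])
    return K,np.array(c['rvec']),np.array(c['tvec'])
def proj(n,P):
    K,r,t=cam(n);return cv2.projectPoints(np.atleast_2d(np.array(P,float)),r,t,K,None)[0].reshape(-1,2)
def ray(n,uv):
    K,r,t=cam(n);Rm=cv2.Rodrigues(r)[0]
    d=Rm.T@np.linalg.inv(K)@np.array([uv[0],uv[1],1.]);return -Rm.T@t,d
def onz(n,uv,z):
    o,d=ray(n,uv);return o+d*(z-o[2])/d[2]
def tri(uv1,uv2):
    o1,d1=ray("scene",uv1);o2,d2=ray("top",uv2)
    A=np.c_[d1,-d2];s=np.linalg.lstsq(A,o2-o1,rcond=None)[0]
    a,b=o1+s[0]*d1,o2+s[1]*d2
    return (a+b)/2,np.linalg.norm(a-b)
def q(Rm):
    x=R.from_matrix(Rm).as_quat();return [x[3],x[0],x[1],x[2]]
def Rq(w):return R.from_quat([w[1],w[2],w[3],w[0]]).as_matrix()
E
python3 - <<'E'
from h import *
for th in ["lid_handle","stamp_grip","wheel_base","panel","tray","seal","jar","mtool","stamp_foot"]:
    r={}
    for n in("scene","top"):
        r[n]=manip.spot_point(n,th)
        print(th,n,[(np.round(x['location'],1).tolist(),round(x['p'],2)) for x in r[n]][:4])
    if r['scene'] and r['top']:
        for a in r['scene'][:2]:
            for b in r['top'][:2]:
                p,e=tri(a['location'],b['location']);print('   ',np.round(p,4),round(e,4))
print(manip.state()['clock'])
E
```

```text
lid_handle scene [([204.4, 265.6], 0.57), ([280.7, 203.0], 0.53)]
lid_handle top [([390.3, 183.7], 0.8)]
    [ 0.6167 -0.1693  0.1809] 0.0113
    [ 0.6425 -0.0912  0.3036] 0.1336
stamp_grip scene [([316.3, 138.2], 0.74), ([295.5, 170.0], 0.7), ([242.4, 148.1], 0.58)]
stamp_grip top [([149.8, 236.7], 0.98), ([211.7, 297.0], 0.82), ([212.4, 226.8], 0.79)]
    [0.5227 0.3549 0.0635] 0.0012
    [0.4718 0.2514 0.1106] 0.1905
    [ 0.5088  0.3538 -0.0405] 0.0884
    [ 0.4377  0.2706 -0.0498] 0.1333
wheel_base scene [([214.0, 310.9], 0.69)]
wheel_base top [([372.7, 208.4], 0.77)]
    [ 0.608  -0.1705 -0.0131] 0.0045
panel scene [([176.8, 274.4], 0.41)]
panel top [([398.1, 213.6], 0.43)]
    [ 0.5638 -0.1969  0.1326] 0.0132
tray scene [([280.4, 202.2], 0.75)]
tray top [([241.0, 232.1], 0.89)]
    [ 0.5455  0.1569 -0.0013] 0.0067
seal scene [([261.9, 211.1], 0.8), ([215.4, 307.4], 0.46)]
seal top [([266.3, 229.1], 0.73)]
    [0.5452 0.089  0.0315] 0.0042
    [ 0.5402  0.0186 -0.2755] 0.1995
jar scene [([312.2, 291.9], 0.89)]
jar top []
mtool scene [([199.1, 207.3], 0.84)]
mtool top []
stamp_foot scene [([245.2, 166.4], 0.73), ([290.4, 187.3], 0.47), ([313.7, 157.5], 0.47)]
stamp_foot top [([160.1, 237.1], 0.55), ([220.5, 290.2], 0.51), ([213.9, 229.6], 0.45)]
    [0.4757 0.235  0.0917] 0.1839
    [0.403  0.1967 0.0097] 0.0022
    [ 0.5107  0.3401 -0.0972] 0.1023
    [ 0.4453  0.2539 -0.1049] 0.1154
1.0
```

Seen: three stamp-shaped things, orange at top(217,292), turquoise at top(157,237), and a natural wood/black one on the tray at top(214,228)/scene(292,172). The wood one on the tray fits the description. I'll confirm it in enlarged crops.

```bash
python3 - <<'E'
import cv2,numpy as np
s=cv2.imread("pics/scene0.png");t=cv2.imread("pics/top0.png")
f=lambda im,a,b,c,d,k:cv2.resize(im[b:d,a:c],None,fx=k,fy=k,interpolation=cv2.INTER_CUBIC)
cv2.imwrite("pics/c1.png",np.hstack([f(t,185,190,295,265,3.6),f(s,225,140,335,250,3.6)[:270]]))
cv2.imwrite("pics/c1.png",f(t,185,190,295,265,7))
cv2.imwrite("pics/c2.png",f(s,225,140,335,250,5.4))
cv2.imwrite("pics/c3.png",f(t,315,130,455,270,4.2))
cv2.imwrite("pics/c4.png",f(s,135,230,285,360,4.5))
E
```

```text
(no output)
```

View pics/c1.png

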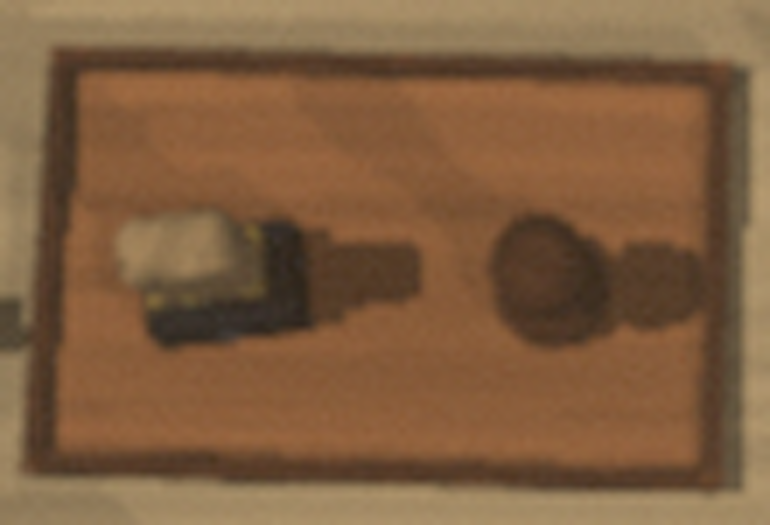

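View pics/c2.png

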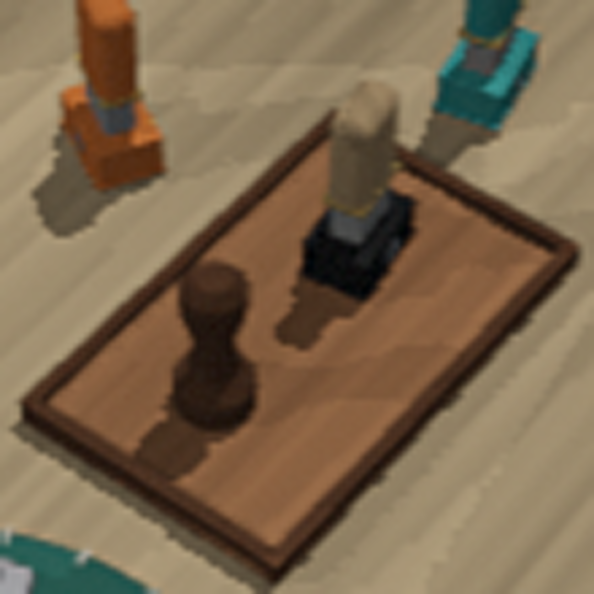

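View pics/c3.png

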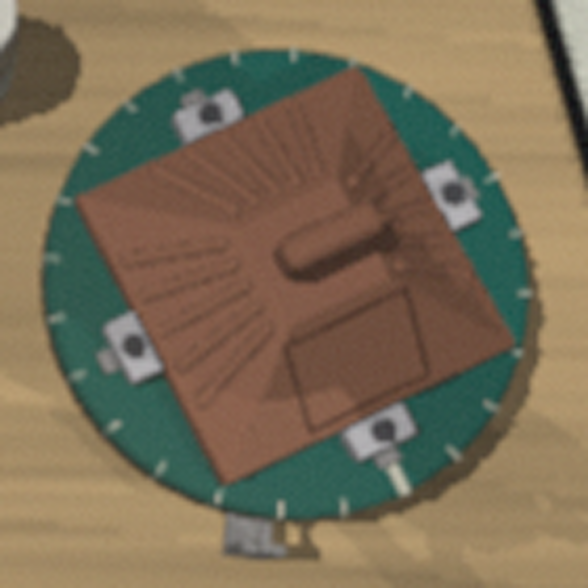

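View pics/c4.png

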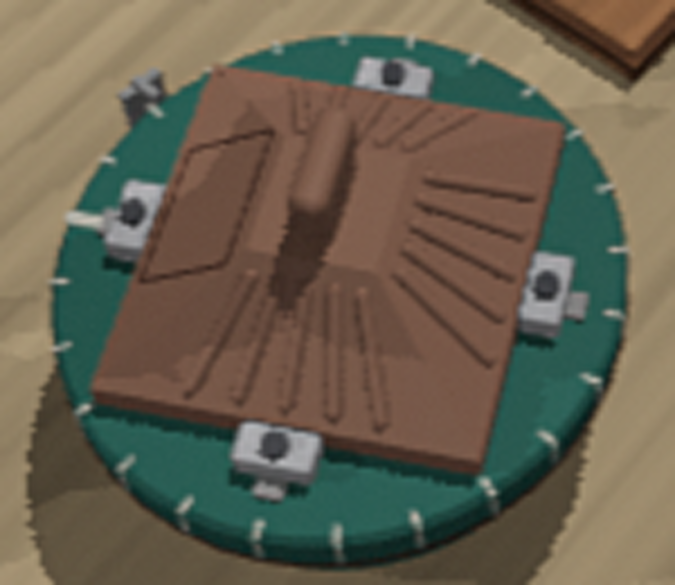

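```bash
cat > fit.py <<'E'
from h import *
from scipy.optimize import least_squares
un=lambda x,y,k,ox,oy:((x+.5)/k-.5+ox,(y+.5)/k-.5+oy)
T=lambda *p:un(*p,4.2,315,130); S=lambda *p:un(*p,4.5,135,230)
c35,s35=np.cos(np.radians(35)),np.sin(np.radians(35))
def pan(a,b): # a up slope, b level(y). local frame of lid, -x = face
    return np.array([-0.057+a*c35,-b,0.1277+a*s35])
L=lambda x,y:np.array([x,y,.1088])
# unknown: local y sign fixed by view: (in lid frame, -x toward face)
top=[(L(.084,.084),None)]
E
python3 - <<'E'
from fit import *
# local: x away from face, y left when x forward (ccw)
obsT=[(L(.084,.084),T(78,200)),(L(.084,-.084),T(358,68)),(L(-.084,-.084),T(513,343)),
 (pan(.026,-.034),T(286,346)),(pan(.026,.034),T(405,289)),(pan(-.026,.034),T(428,374)),(pan(-.026,-.034),T(310,431)),(np.array([-.128,0,.095]),T(407,495))]
obsS=[(L(-.084,.084),S(214,68)),(L(.084,.084),S(565,125)),(L(.084,-.084),S(483,463)),(L(-.084,-.084),S(95,386)),
 (pan(-.026,-.034),S(190,150)),(pan(.026,-.034),S(272,130)),(pan(.026,.034),S(222,265)),(pan(-.026,.034),S(140,282)),(np.array([-.128,0,.095]),S(68,216))]
# fix: obsT[0],[1]: check y order via residual
def W(p,X):
    c,s=np.cos(p[2]),np.sin(p[2]);return np.c_[p[0]+c*X[:,0]-s*X[:,1],p[1]+s*X[:,0]+c*X[:,1],X[:,2]]
def res(p,sel):
    r=[]
    for n,o in(("top",obsT),("scene",obsS)):
        if n in sel:
            r.append(proj(n,W(p,np.array([a for a,_ in o])))-np.array([b for _,b in o]))
    return np.vstack(r).ravel()
for sel in(["top"],["scene"],["top","scene"]):
    best=min((least_squares(res,[.62,-.17,a],args=(sel,)) for a in np.linspace(-3,3,7)),key=lambda s:s.cost)
    print(sel,np.round(best.x,4),best.cost);print(np.round(best.fun.reshape(-1,2),1).tolist())
p=best.x
# circle overlay + pointer candidates
for n in("top","scene"):
    im=cv2.imread(f"pics/{n}0.png");k=4
    im=cv2.resize(im,None,fx=k,fy=k,interpolation=cv2.INTER_CUBIC)
    a=np.linspace(0,2*np.pi,200)
    C=np.c_[p[0]+.128*np.cos(a),p[1]+.128*np.sin(a),0*a+.095]
    for u in proj(n,C):cv2.circle(im,tuple(int(v) for v in (u+.5)*k),1,(0,0,255),-1)
    for i,d in enumerate(np.arange(-30,31,10)):
        b=np.pi+np.radians(d);P=[p[0]+.145*np.cos(b),p[1]+.145*np.sin(b),.094]
        u=(proj(n,P)[0]+.5)*k;cv2.circle(im,tuple(int(v) for v in u),2,(255,0,255) if d else (0,255,255),-1)
    c=(proj(n,[p[0]-.13,p[1],.094])[0]*k).astype(int)
    cv2.imwrite(f"pics/p_{n}.png",im[max(0,c[1]-250):c[1]+250,max(0,c[0]-300):c[0]+300])
E
```

```text
['top'] [ 0.6157 -0.1714  0.4557] 1.0443783848900807
[[-0.5, -0.5], [-0.3, -0.7], [0.8, 0.3], [-0.3, 0.4], [0.2, 0.0], [0.0, 0.2], [0.1, 0.3], [-0.1, -0.1]]
['scene'] [ 0.6154 -0.1717  0.4544] 1.8699421856383576
[[0.0, -0.8], [-0.0, -0.4], [-0.6, -0.2], [-1.0, 0.6], [0.2, 0.2], [0.3, 0.1], [1.0, -0.0], [0.3, 0.1], [-0.1, 0.2]]
['top', 'scene'] [ 0.6156 -0.1716  0.4551] 2.9949855567399006
[[-0.4, -0.4], [-0.1, -0.6], [0.9, 0.4], [-0.2, 0.5], [0.2, 0.1], [0.1, 0.3], [0.2, 0.3], [-0.1, -0.1], [0.1, -0.7], [0.0, -0.4], [-0.4, -0.3], [-0.9, 0.6], [0.2, 0.3], [0.4, 0.1], [1.1, -0.0], [0.4, 0.1], [-0.0, 0.2]]
```

```bash
python3 -c "
import cv2,numpy as np
a=cv2.imread('pics/p_top.png');b=cv2.imread('pics/p_scene.png');print(a.shape,b.shape)"
```

```text
(500, 600, 3) (500, 600, 3)
```

View pics/p_top.png

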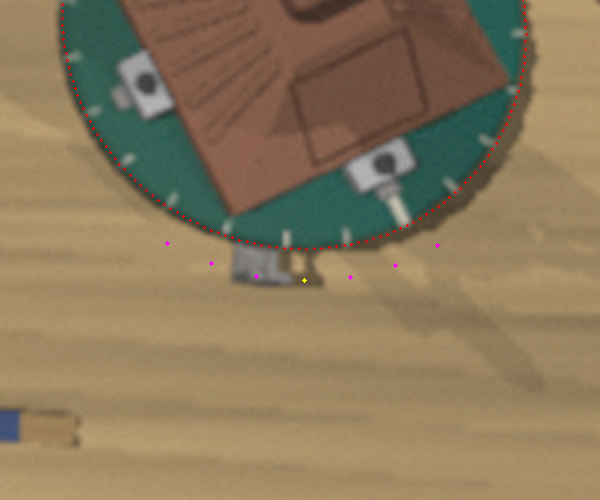

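View pics/p_scene.png

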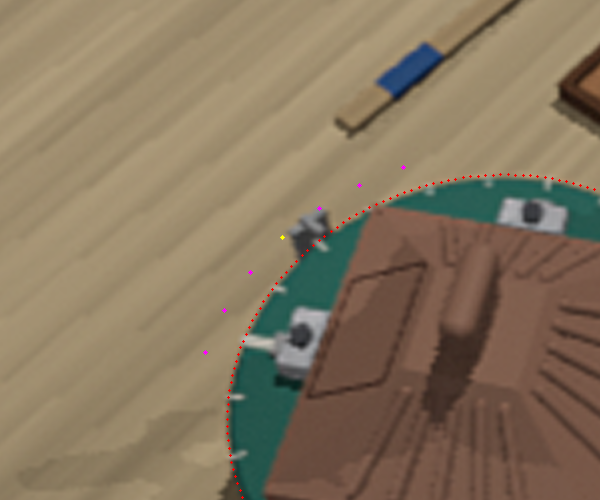

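```bash
python3 - <<'E'
from h import *
p=[.6156,-.1716]
out=[]
for n in("top","scene"):
    im=manip.get_image(n) if 0 else cv2.imread(f"pics/{n}0.png");k=14
    c=proj(n,[p[0]-.138,p[1]+.02,.09])[0]
    x0,y0=int(c[0])-20,int(c[1])-18
    cr=cv2.resize(im[y0:y0+36,x0:x0+40],None,fx=k,fy=k,interpolation=cv2.INTER_CUBIC)
    for d in range(-14,1,2):
        b=np.pi+np.radians(d)
        for rr in(.128,.145):
            P=[p[0]+rr*np.cos(b),p[1]+rr*np.sin(b),.094]
            u=(proj(n,P)[0]-[x0,y0]+.5)*k;cv2.circle(cr,tuple(int(v) for v in u),3,(255,0,255) if d%10 else (0,255,255),-1)
    cv2.imwrite(f"pics/pp_{n}.png",cr)
E
```

```text
(no output)
```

View pics/pp_top.png

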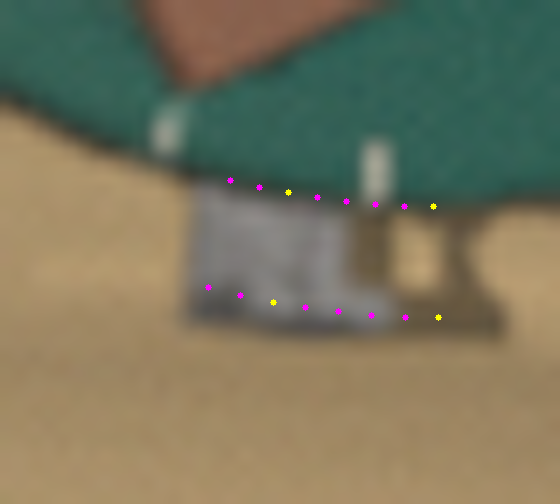

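View pics/pp_scene.png

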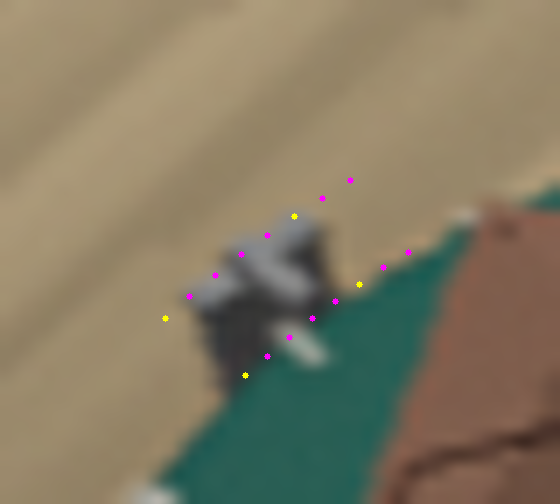

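Axis and lid angle agree in both cameras (residual under 1 px). The axis is at (0.6156, -0.1716), the lid yaw 0.455, and the pointer about 6.5° to the +y side, so the wheel is about 0.57 off. That lies within the stated range. The crops confirm the wood/black bar stamp on the tray at top(214,228)/scene(292,172). Next is its pose.

```bash
cat > stampfit.py <<'E'
from h import *
from scipy.optimize import minimize
def boxpts(hx,hy,z0,z1):
    return np.array([[sx*hx,sy*hy,z] for sx in(-1,1) for sy in(-1,1) for z in(z0,z1)])
def sil(n,pos,Rm,parts,k=4):
    m=np.zeros((420*k,560*k),np.uint8)
    for B in parts:
        u=proj(n,B@Rm.T+pos);h=cv2.convexHull(((u+.5)*k-.5).astype(np.float32)).round().astype(np.int32)
        cv2.fillConvexPoly(m,h,1)
    return m
SL=boxpts(.018,.026,0,.026);HA=boxpts(.011,.019,.044,.104);ST=boxpts(.007,.007,.026,.044)
E
python3 - <<'E'
from stampfit import *
for n,gu in(("top",(214,229)),("scene",(292,173))):
    for th in("stamp_grip","stamp_foot"):
        for d in manip.trace(n,th):
            e=d['extent'];print(n,th,np.round(e,0).tolist(),round(d['p'],2),d['pixels'].sum())
            if e[0]-3<gu[0]<e[2]+3 and e[1]-3<gu[1]<e[3]+3 and d['p']>.4: np.save(f"{th}_{n}.npy",d['pixels'])
E
python3 - <<'E'
from stampfit import *
import glob
print(glob.glob("*.npy"))
k=2
def load(n):
    im=cv2.imread(f"pics/{n}0.png").astype(int)
    return im
vis=[]
for n in("top","scene"):
    im=cv2.imread(f"pics/{n}0.png")
    for th in("stamp_grip","stamp_foot"):
        try:m=np.load(f"{th}_{n}.npy")
        except Exception:continue
        c,_=cv2.findContours(cv2.resize(m.astype(np.uint8),None,fx=6,fy=6,interpolation=0),0,1)
        v=cv2.resize(im,None,fx=6,fy=6,interpolation=2);cv2.drawContours(v,c,-1,(0,0,255) if 'grip' in th else (255,0,0),1)
        x,y=((214,229) if n=="top" else(292,173));vis.append(v[(y-30)*6:(y+30)*6,(x-30)*6:(x+30)*6])
cv2.imwrite("pics/m.png",cv2.resize(np.hstack(vis),None,fx=min(1,800/(360*len(vis))),fy=min(1,800/(360*len(vis)))))
E
```

```text
top stamp_grip [138.0, 227.0, 174.0, 248.0] 0.94 492
top stamp_grip [202.0, 222.0, 230.0, 241.0] 0.76 421
top stamp_grip [203.0, 280.0, 231.0, 304.0] 0.59 454
top stamp_foot [204.0, 221.0, 229.0, 238.0] 0.63 206
top stamp_foot [148.0, 229.0, 171.0, 246.0] 0.6 247
top stamp_foot [215.0, 277.0, 231.0, 305.0] 0.6 196
top stamp_foot [322.0, 140.0, 438.0, 253.0] 0.57 10305
scene stamp_grip [307.0, 126.0, 325.0, 167.0] 0.79 473
scene stamp_grip [238.0, 138.0, 256.0, 175.0] 0.78 497
scene stamp_foot [236.0, 153.0, 257.0, 178.0] 0.79 210
scene stamp_foot [306.0, 146.0, 326.0, 165.0] 0.66 265
['stamp_foot_top.npy', 'stamp_grip_top.npy']
```

View pics/m.png

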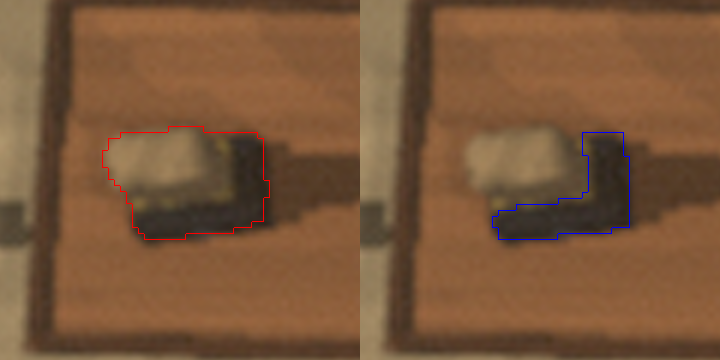

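```bash
cat > fit2.py <<'E'
from stampfit import *
k=4
def seg(im,win):
    I=cv2.resize(im,None,fx=k,fy=k,interpolation=cv2.INTER_LINEAR).astype(np.float32)
    b,g,r=cv2.split(I);chroma=(r-b)/(r+b+g+1)  # tray strongly orange
    m=np.zeros(chroma.shape,np.uint8);x0,y0,x1,y1=[v*k for v in win]
    m[y0:y1,x0:x1]=(chroma[y0:y1,x0:x1]<THR)
    m=cv2.morphologyEx(m,cv2.MORPH_OPEN,np.ones((5,5),np.uint8))
    m=cv2.morphologyEx(m,cv2.MORPH_CLOSE,np.ones((9,9),np.uint8))
    nn,l,st,_=cv2.connectedComponentsWithStats(m)
    return (l==1+np.argmax(st[1:,4])).astype(np.uint8) if nn>1 else m
THR=.19
E
python3 - <<'E'
import fit2
from fit2 import *
ims={n:cv2.imread(f"pics/{n}0.png") for n in("top","scene")}
win={"top":(198,215,234,246),"scene":(278,152,306,198)}
for n in ims:
    w=win[n];c=ims[n][w[1]:w[3],w[0]:w[2]].astype(float);ch=(c[...,2]-c[...,0])/(c.sum(2)+1);print(n,np.percentile(ch,[5,20,40,60,80,95]).round(3))
M={n:seg(ims[n],win[n]) for n in ims}
def cost(p,sel=("top","scene")):
    Rm=R.from_euler('z',p[2]).as_matrix();c=0
    for n in sel:
        s=sil(n,np.array([p[0]/100,p[1]/100,.010]),Rm,[SL,HA,ST],k)
        c+=1-np.sum(s&M[n])/np.sum(s|M[n])
    return c
for sel in(("top","scene"),("top",),("scene",)):
    best=min((minimize(cost,[53.5,20.8,a],args=(sel,),method="Nelder-Mead",options=dict(initial_simplex=np.array([[53.5,20.8,a],[54.5,20.8,a],[53.5,21.8,a],[53.5,20.8,a+.2]]))) for a in(-.3,-.0,.3)),key=lambda r:r.fun)
    print(sel,np.round(best.x,3),best.fun)
    if len(sel)==2:p=best.x
vis=[]
Rm=R.from_euler('z',p[2]).as_matrix()
for n,(x,y) in(("top",(214,229)),("scene",(292,173))):
    v=cv2.resize(ims[n],None,fx=8,fy=8,interpolation=2)
    for src,col in((M[n],(255,0,0)),):
        c,_=cv2.findContours(cv2.resize(src,None,fx=2,fy=2,interpolation=0),0,1);cv2.drawContours(v,c,-1,col,1)
    for B in(SL,HA):
        u=proj(n,B@Rm.T+[p[0]/100,p[1]/100,.01])
        for i in range(8):
            for j in range(i):
                if np.sum(np.abs(B[i]-B[j])>1e-6)==1:cv2.line(v,*[tuple(int(t) for t in (u[q_]+.5)*8) for q_ in(i,j)],(0,0,255),1)
    vis.append(v[(y-25)*8:(y+25)*8,(x-25)*8:(x+25)*8])
cv2.imwrite("pics/m2.png",np.hstack(vis))
E
```

```text
top [0.114 0.178 0.226 0.268 0.276 0.284]
scene [-0.053  0.113  0.137  0.181  0.249  0.271]
('top', 'scene') [54.366 21.034  0.121] 0.5984150384405034
('top',) [54.48  20.771  0.068] 0.20231365847245952Traceback (most recent call last):
  File "<stdin>", line 15, in <module>
  File "<stdin>", line 15, in <genexpr>
    res = _minimize_neldermead(fun, x0, args, callback, bounds=bounds,
                               **options)
    fxr = func(xr)
    fx = function(np.copy(x), *(wrapper_args + args))
  File "<stdin>", line 11, in cost
  File "stampfit.py", line 8, in sil
    u=proj(n,B@Rm.T+pos);h=cv2.convexHull(((u+.5)*k-.5).astype(np.float32)).round().astype(np.int32)
  File "h.py", line 9, in proj
    K,r,t=cam(n);return cv2.projectPoints(np.atleast_2d(np.array(P,float)),r,t,K,None)[0].reshape(-1,2)
          ~~~^^^
  File "h.py", line 5, in cam
    c=manip.calibration(n)
ValueError: time passes only in moves, steps and waits
```

```bash
python3 - <<'E'
from station import manip
import pickle
pickle.dump({n:manip.calibration(n) for n in("top","scene")},open("cal.pkl","wb"))
E
sed -i 's/c=manip.calibration(n)/c=CAL[n]/; s/^def cam/import pickle\nCAL=pickle.load(open("\.\/cal.pkl","rb"))\ndef cam/' h.py
cat > ov.py <<'E'
from stampfit import *
def overlay(ims,p,out,cs,z=.01,K=8,w=25):
    vis=[];Rm=R.from_euler('z',p[2]).as_matrix()
    for n,(x,y) in cs:
        v=cv2.resize(ims[n],None,fx=K,fy=K,interpolation=2);raw=v.copy()
        for B in(SL,HA):
            u=proj(n,B@Rm.T+[p[0],p[1],z])
            for i in range(8):
                for j in range(i):
                    if np.sum(np.abs(B[i]-B[j])>1e-6)==1:cv2.line(v,*[tuple(int(t) for t in (u[q_]+.5)*K) for q_ in(i,j)],(0,0,255),1)
        sl=np.s_[(y-w)*K:(y+w)*K,(x-w)*K:(x+w)*K]
        vis.append(np.hstack([raw[sl],v[sl]]))
    o=np.vstack(vis);f=min(1,600/o.shape[0],800/o.shape[1])
    cv2.imwrite(out,cv2.resize(o,None,fx=f,fy=f,interpolation=3))
E
python3 - <<'E'
from ov import *
ims={n:cv2.imread(f"pics/{n}0.png") for n in("top","scene")}
overlay(ims,[.543,.2085,.1],"pics/m3.png",(("top",(214,229)),("scene",(292,173))),K=6)
E
```

```text
(no output)
```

View pics/m3.png

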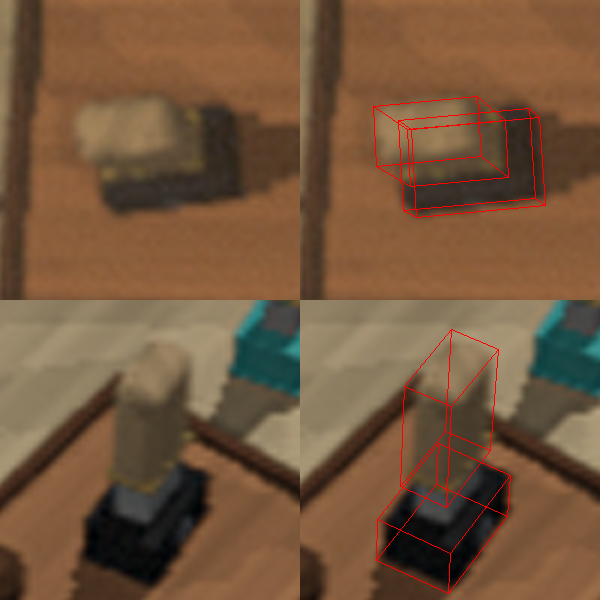

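```bash
python3 - <<'E'
from ov import *
from scipy.optimize import least_squares
ob={"scene":[((152,285),0),((84,260),0),((206,212),0),((208,172),.026)],"top":[((238,107),.026),((243,196),0),((112,212),0)]}
off={"scene":(267,148),"top":(189,204)}
C=[]
p0=[.543,.2085,.1]
def pts(p,B):return B@R.from_euler('z',p[2]).as_matrix().T+[p[0],p[1],.01]
for n in ob:
    for (x,y),z in ob[n]:
        uv=np.array([(x+.5)/6-.5+off[n][0],(y+.5)/6-.5+off[n][1]])
        cand=[b for b in SL if abs(b[2]-z)<1e-6]
        d=[np.linalg.norm(proj(n,pts(p0,b[None]))[0]-uv) for b in cand];i=int(np.argmin(d));C.append((n,cand[i],uv));print(n,cand[i],round(d[i],2))
f=lambda p:np.concatenate([proj(n,pts(p,b[None]))[0]-uv for n,b,uv in C])
s=least_squares(f,p0);print(s.x,np.round(s.fun,1))
ims={n:cv2.imread(f"pics/{n}0.png") for n in("top","scene")}
overlay(ims,s.x,"pics/m4.png",(("top",(214,229)),("scene",(292,173))),K=6)
# IK checks
ps=-.113;pc=np.array([.6156,-.1716])
def down(a):
    return np.array([[-np.sin(a),np.cos(a),0],[np.cos(a),np.sin(a),0],[0,0,-1]]).T
for k in(0,np.pi):
    for nm,P,a in(("pull0",[*pc,.154],.455),("pull1",[*pc,.154],ps),("stamp",[s.x[0],s.x[1],.065],s.x[2])):
        j=manip.ik(P,q(down(a+k)));print(nm,k,None if j is None else np.round(j,2))
# tilt pose
n=np.array([-np.sin(np.radians(35))*np.cos(ps),-np.sin(np.radians(35))*np.sin(ps),np.cos(np.radians(35))])
xp=np.array([np.cos(np.radians(35))*np.cos(ps),np.cos(np.radians(35))*np.sin(ps),np.sin(np.radians(35))])
O=np.array([pc[0]-.057*np.cos(ps),pc[1]-.057*np.sin(ps),.1277])
for sg in(1,-1):
    y=sg*xp;z=-n;Rm=np.c_[np.cross(y,z),y,z]
    for h in(.055,.105):
        j=manip.ik(O+n*h,q(Rm));print("press",sg,h,None if j is None else np.round(j,2))
E
```

```text
scene [ 0.018 -0.026  0.   ] 1.46
scene [-0.018 -0.026  0.   ] 1.4
scene [0.018 0.026 0.   ] 0.63
scene [0.018 0.026 0.026] 0.66
top [ 0.018 -0.026  0.026] 1.51
top [-0.018 -0.026  0.   ] 1.58
top [-0.018  0.026  0.   ] 1.13
[0.54391945 0.20908723 0.11464584] [-0.1  1.3 -0.9  0.1  0.5  0.5  0.7  0.4 -1.9 -0.4  0.1  1.   0.6  0.6]
pull0 0 [ 0.64  0.42 -0.57  1.56  0.24  1.23  0.48]
pull1 0 [ 0.59  0.41 -0.49  1.57  0.2   1.22 -0.06]
stamp 0 [ 0.33  0.54 -0.98  1.78  0.5   1.1  -0.7 ]
pull0 3.141592653589793 [ 0.36  0.37 -0.2   1.58  0.08  1.2  -2.54]
pull1 3.141592653589793 [-0.63  0.65  1.21  1.63 -0.63  1.31 -2.56]
stamp 3.141592653589793 [ 0.4   0.6  -1.09  1.77  0.58  1.14  2.38]
press 1 0.055 [ 0.7  -0.17 -0.38  2.27 -0.4   0.46  0.5 ]
press 1 0.105 [ 0.72 -0.29 -0.36  2.26 -0.43  0.59  0.53]
press -1 0.055 [ 0.83 -0.17 -0.5   2.26 -0.45  0.46 -2.6 ]
press -1 0.105 [ 0.87 -0.3  -0.47  2.26 -0.51  0.6  -2.54]
```

View pics/m4.png

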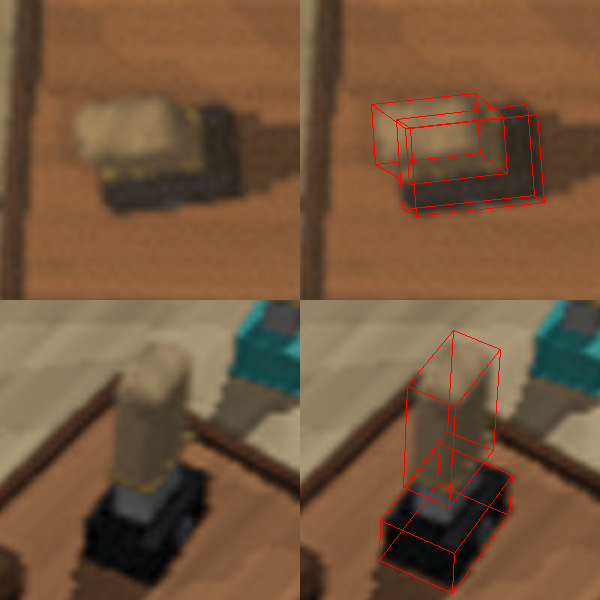

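Fit within about 2 mm, and all the poses can be reached on one branch. Turning the wheel now.

```bash
cat >> h.py <<'E'
def down(a):
    return np.array([[-np.sin(a),np.cos(a),0],[np.cos(a),np.sin(a),0],[0,0,-1]]).T
def st(msg=""):
    s=manip.state();print(msg,"t",round(s['clock'],2),"pos",np.round(s['tool_pos'],4),"F",np.round(s['ft_force'],1),"M",np.round(s['torque'],2),"op",round(s['opening'],3));return s
E
python3 - <<'E'
from h import *
pc=[.6156,-.1716]
manip.movep([*pc,.25],q(down(.455)));st("above")
manip.move_l([*pc,.154],feed=.15);st("down")
manip.grab(40);st("grab")
for a in np.linspace(.455,-.113,4)[1:]:
    manip.movep([*pc,.154],q(down(a)))
s=st("turned")
j=Rq(s['eef_rot'])[:,1];print("yaw",np.arctan2(j[1],j[0]))
E
```

```text
above t 3.37 pos [ 0.6151 -0.1733  0.2498] F [-0.9  0.4  0.2] M [-0.04 -0.01  0.02] op 0.999
down t 4.16 pos [ 0.6161 -0.1718  0.155 ] F [-0.   0.4  1.1] M [-0.01  0.01  0.03] op 0.998
grab t 4.78 pos [ 0.616  -0.1715  0.1543] F [2.5 0.4 2.1] M [ 0.11 -0.23 -0.12] op 0.204
turned t 5.66 pos [ 0.6168 -0.1711  0.1543] F [ 7.6  1.4 -0. ] M [ 0.26 -1.33 -0.42] op 0.206
yaw -0.10814181558260184
```

```bash
python3 - <<'E'
from h import *
manip.hold(.2);manip.ungrasp();st()
p=manip.state()['tool_pos']
manip.move_l([p[0],p[1],.26],feed=.2)
manip.movep([.5439,.2091,.22],q(down(.1146)));st("over stamp")
for n in("top","scene"):
    cv2.imwrite(f"pics/{n}1.png",manip.get_image(n))
s=cv2.imread("pics/scene1.png");t=cv2.imread("pics/top1.png")
f=lambda im,a,b,c,d,k:cv2.resize(im[b:d,a:c],None,fx=k,fy=k,interpolation=cv2.INTER_CUBIC)
cv2.imwrite("pics/d3.png",f(t,315,130,455,270,4.2));cv2.imwrite("pics/d4.png",f(s,135,230,285,360,4.5))
cv2.imwrite("pics/d5.png",f(s,150,238,190,275,16));cv2.imwrite("pics/d6.png",f(t,355,235,395,270,16))
E
```

```text
t 6.53 pos [ 0.6155 -0.1716  0.154 ] F [ 0.7 -0.3  0.2] M [ 0.03 -0.01 -0.01] op 0.999
over stamp t 8.66 pos [0.5449 0.2072 0.2199] F [ 0.5 -0.2  1. ] M [-0.02 -0.04  0.02] op 0.997
```

View pics/d3.png

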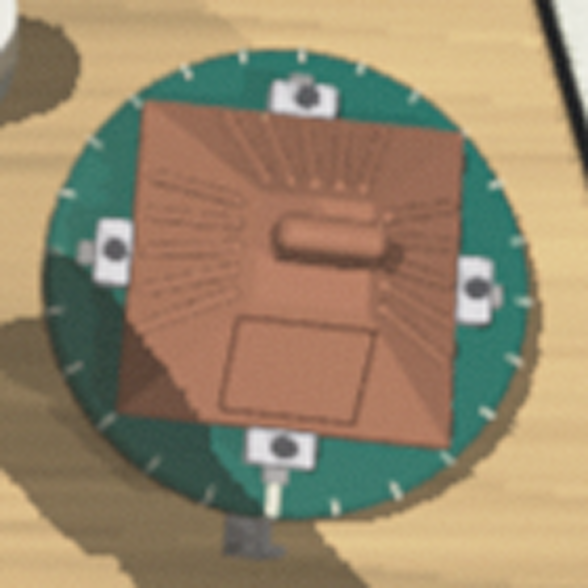

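View pics/d4.png

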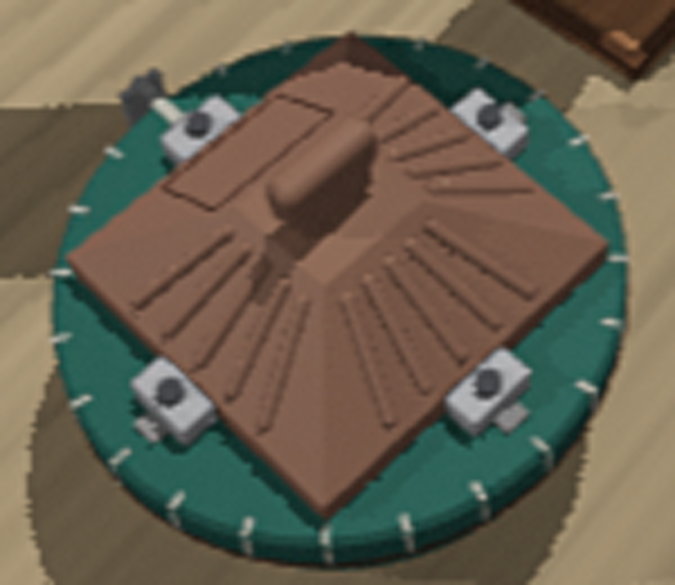

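View pics/d5.png

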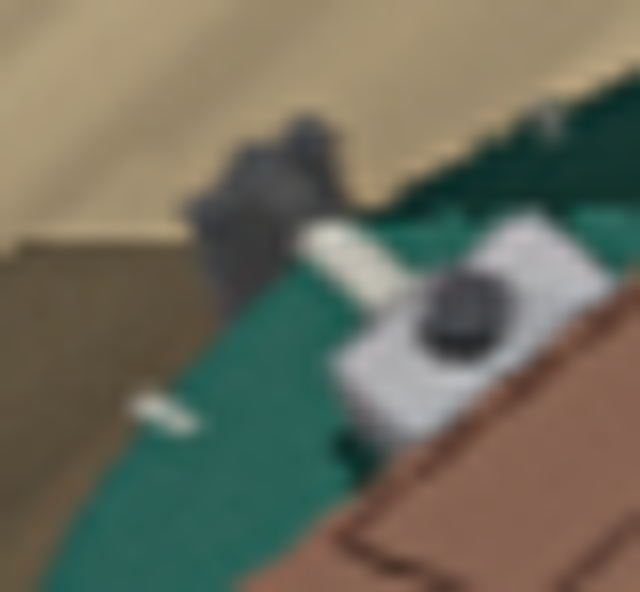

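View pics/d6.png

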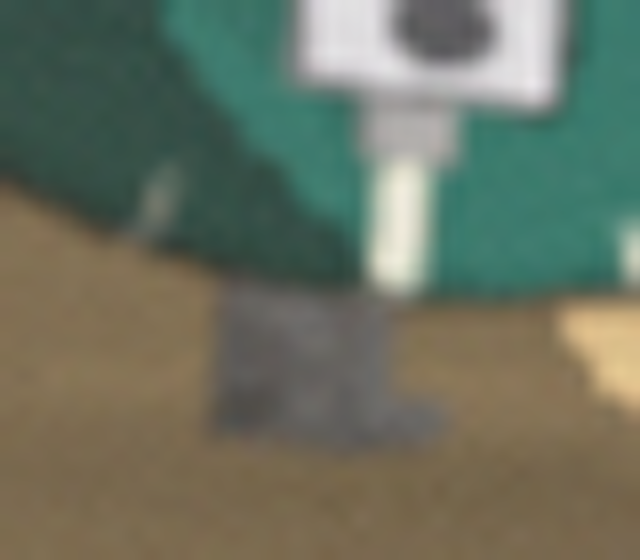

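```bash
cat > lidfit.py <<'E'
from fit import *
def W(p,X):
    c,s=np.cos(p[2]),np.sin(p[2]);return np.c_[p[0]+c*X[:,0]-s*X[:,1],p[1]+s*X[:,0]+c*X[:,1],X[:,2]]
def fitlid(obsT,obsS,p0,fixed=None):
    def res(p):
        r=[proj(n,W(p,np.array([a for a,_ in o])))-np.array([b for _,b in o]) for n,o in(("top",obsT),("scene",obsS)) if o]
        return np.vstack(r).ravel()
    return least_squares(res,p0)
E
python3 - <<'E'
from lidfit import *
obsT=[(L(.084,.084),T(146,101)),(L(.084,-.084),T(463,134)),(L(-.084,-.084),T(448,445)),(L(-.084,.084),T(118,411)),
 (pan(.026,-.034),T(239,316)),(pan(.026,.034),T(377,332)),(pan(-.026,.034),T(355,424)),(pan(-.026,-.034),T(221,409)),(np.array([-.128,0,.095]),T(272,516))]
obsS=[(L(-.084,.084),S(350,36)),(L(.084,.084),S(608,243)),(L(.084,-.084),S(322,513)),(L(-.084,-.084),S(70,257)),
 (pan(-.026,-.034),S(280,95)),(pan(.026,-.034),S(333,114)),(pan(.026,.034),S(212,210)),(pan(-.026,.034),S(163,187))]
for a,b in((obsT,[]),([],obsS),(obsT,obsS)):
    s=fitlid(a,b,[.6156,-.1716,-.11]);print(np.round(s.x,4),np.round(s.fun.reshape(-1,2),1).tolist())
pc=np.array([.6156,-.1716])
def ang(n,uv,z=.094):
    v=onz(n,uv,z)[:2]-pc;return np.round([np.linalg.norm(v),np.degrees(np.arctan2(-v[1],-v[0]))],4)
c=proj("scene",[pc[0]-.138,pc[1]+.02,.09])[0].astype(int)-[20,18]
u=lambda x,y:((x+.5)/14-.5+c[0],(y+.5)/14-.5+c[1])
for nm,xy in(("barL",(197,295)),("barR",(307,217)),("stemtip",(300,290)),("stemroot",(247,255))):print(nm,ang("scene",u(*xy)))
u=lambda x,y:((x+.5)/16-.5+150,(y+.5)/16-.5+238)
for nm,xy in(("mark out",(312,237)),("mark in",(390,290)),("barL",(197,212)),("barR",(310,130))):print("now",nm,ang("scene",u(*xy),.095))
u=lambda x,y:((x+.5)/16-.5+355,(y+.5)/16-.5+235)
for nm,xy in(("mark out",(395,290)),("mark in",(402,165)),("bar right end",(440,420))):print("now top",nm,ang("top",u(*xy),.095))
E
```

```text
[ 0.6161 -0.1718 -0.1044] [[-0.1, -0.3], [0.2, -0.4], [0.4, 0.5], [0.4, -0.1], [-0.2, 0.2], [-0.2, -0.1], [-0.3, 0.0], [-0.3, 0.1], [0.0, 0.1]]
[ 0.6157 -0.1722 -0.1102] [[0.3, -1.2], [0.1, 0.5], [0.0, -0.7], [-0.8, 0.0], [-0.4, 0.4], [0.2, 0.1], [0.6, 0.3], [-0.1, 0.4]]
[ 0.6159 -0.172  -0.1075] [[0.2, -0.3], [0.4, -0.2], [0.4, 0.7], [0.4, -0.1], [-0.1, 0.2], [-0.2, 0.0], [-0.3, 0.2], [-0.3, 0.1], [-0.0, 0.2], [0.3, -1.2], [0.2, 0.3], [0.4, -0.7], [-0.7, 0.2], [-0.3, 0.4], [0.3, 0.1], [0.8, 0.4], [0.0, 0.5]]
barL [ 0.1443 -2.3341]
barR [  0.1435 -10.5248]
stemtip [ 0.1333 -6.8811]
stemroot [ 0.1442 -6.2366]
now mark out [ 0.1284 -5.3073]
now mark in [ 0.1144 -6.0814]
now barL [ 0.1429 -2.2035]
now barR [ 0.1423 -9.6878]
now top mark out [ 0.1276 -6.1183]
now top mark in [ 0.1106 -6.2126]
now top bar right end [ 0.1444 -3.2857]
```

```bash
python3 - <<'E'
import cv2,numpy as np
t=cv2.imread("pics/top0.png");s=cv2.imread("pics/scene0.png")
a=cv2.resize(t[246:266,360:390],None,fx=20,fy=20,interpolation=0)
b=cv2.resize(s[240:260,158:183],None,fx=20,fy=20,interpolation=0)
a=np.clip(a.astype(float)*1.4,0,255);b=np.clip(b*1.4,0,255)
cv2.imwrite("pics/e.png",cv2.resize(np.hstack([a,b]),None,fx=.72,fy=.72))
E
```

```text
[ WARN:0@0.103] global loadsave.cpp:1063 imwrite_ Unsupported depth image for selected encoder is fallbacked to CV_8U.
```

View pics/e.png

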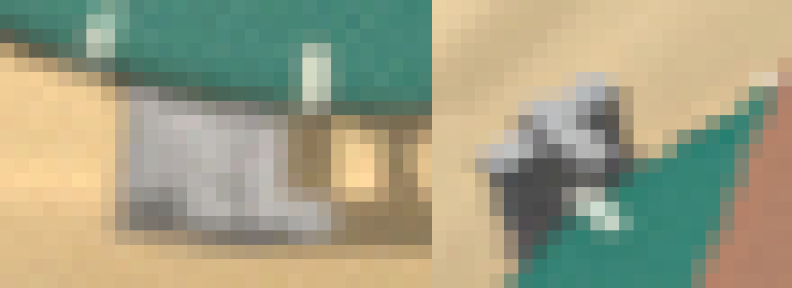

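Lid yaw is now -0.1075 (-6.2°) and the pointer is at about -6.4 ± 0.4°, so the long mark meets it. Next is grasping the stamp.

```bash
python3 - <<'E'
from h import *
manip.move_l([.5439,.2091,.0655],feed=.12);st("down")
manip.grab(60);st("grab")
manip.move_l([.5439,.2091,.17],feed=.1);st("lift")
for n in("top","scene"):
    cv2.imwrite(f"pics/{n}2.png",manip.get_image(n))
s=cv2.imread("pics/scene2.png");t=cv2.imread("pics/top2.png")
f=lambda im,a,b,c,d,k:cv2.resize(im[b:d,a:c],None,fx=k,fy=k,interpolation=cv2.INTER_CUBIC)
u=proj("scene",[.544,.209,.12])[0].astype(int);w=proj("top",[.544,.209,.12])[0].astype(int);print(u,w)
cv2.imwrite("pics/g.png",np.hstack([f(t,w[0]-33,w[1]-33,w[0]+33,w[1]+33,6),f(s,u[0]-33,u[1]-33,u[0]+33,u[1]+33,6)]))
E
```

```text
down t 10.19 pos [0.5444 0.2093 0.0663] F [ 0.3 -1.1  0.1] M [ 0.01  0.07 -0.  ] op 1.0
grab t 10.79 pos [0.544  0.2091 0.0656] F [ 1.2 -0.4  1.2] M [-0.04  0.01 -0.03] op 0.251
lift t 11.98 pos [0.5435 0.2089 0.1692] F [ 0.4  0.1 -1.5] M [-0.01  0.05 -0.01] op 0.248
[292 157] [208 224]
```

View pics/g.png

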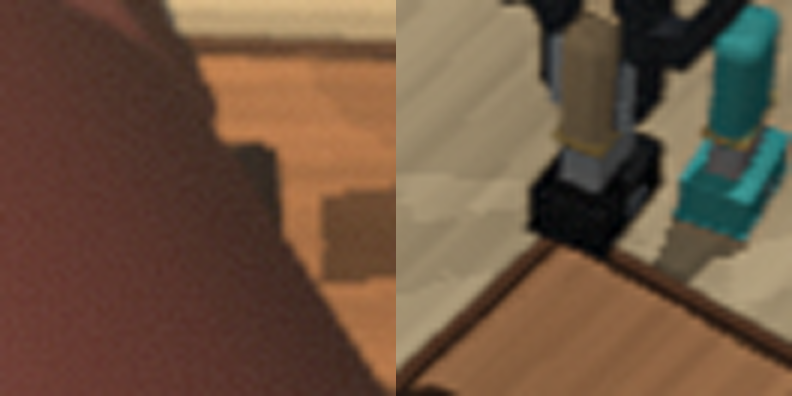

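```bash
python3 - <<'E'
from ov import *
from scipy.optimize import least_squares
s=manip.state();tp=s['tool_pos'];Rt=Rq(s['eef_rot'])
ob=[((204,254),(1,-1,0)),((136,233),(-1,-1,0)),((262,192),(1,1,0)),((265,147),(1,1,.026)),((136,188),(-1,-1,.026)),((204,205),(1,-1,.026))]
B=np.array([[a*.018,b*.026,c] for _,(a,b,c) in ob])
U=np.array([[(x+.5)/6-.5+259,(y+.5)/6-.5+124] for (x,y),_ in ob])
for free in(3,2,4):
    def f(p):
        off=np.array([p[2] if free>=3 else 0,p[0],p[1]]);yw=.1146+(p[3] if free==4 else 0)
        return (proj("scene",B@R.from_euler('z',yw).as_matrix().T+np.array([.5435,.2089,.1692-.055])+R.from_euler('z',.1146).as_matrix()@off)-U).ravel()
    r=least_squares(f,np.zeros(free));print(free,r.x,np.round(r.fun.reshape(-1,2),1).tolist())
y=Rt[:,1];print(np.arctan2(y[1],y[0]),Rt[:,2])
E
```

```text
3 [ 0.09571624 -0.10516564 -0.04960851] [[0.2, 0.4], [-0.0, -0.9], [-0.4, -0.9], [-0.4, -0.2], [0.2, -0.3], [0.6, 1.8]]
2 [-0.00236479  0.00394098] [[0.4, 1.7], [-1.4, -0.4], [1.0, -1.2], [1.1, -1.5], [-1.2, -0.6], [0.8, 2.1]]
4 [ 0.09860565 -0.10823377 -0.05078721 -0.02331564] [[-0.0, 0.4], [-0.0, -1.1], [-0.3, -0.7], [-0.2, -0.0], [0.2, -0.4], [0.4, 1.8]]
0.11464137970690377 [-1.25442604e-03 -2.53810427e-04 -9.99999181e-01]
```

```bash
cat > pan.py <<'E'
from h import *
ps=-.1075;pc=np.array([.6158,-.1719])
t35=np.radians(35)
n=np.array([-np.sin(t35)*np.cos(ps),-np.sin(t35)*np.sin(ps),np.cos(t35)])
xp=np.array([np.cos(t35)*np.cos(ps),np.cos(t35)*np.sin(ps),np.sin(t35)])
yp=np.cross(n,xp)
O=np.array([pc[0]-.057*np.cos(ps),pc[1]-.057*np.sin(ps),.1277])
Rt=np.c_[np.cross(xp,-n),xp,-n]
Q=q(Rt)
H=.0556
E
python3 - <<'E'
from pan import *
manip.move_l([.5435,.2089,.24],feed=.2)
P=O+n*(H+.04)
for w in(P+[0,.15,.03],):
    print(manip.ik(w,Q))
manip.movep(P+[0,.12,.02],Q);st("wp")
manip.move_l(P,feed=.12);manip.hold(.3);st("approach")
for c in("top","scene"):
    cv2.imwrite(f"pics/{c}3.png",manip.get_image(c))
s=cv2.imread("pics/scene3.png");t=cv2.imread("pics/top3.png")
f=lambda im,a,b,c,d,k:cv2.resize(im[b:d,a:c],None,fx=k,fy=k,interpolation=cv2.INTER_CUBIC)
cv2.imwrite("pics/k.png",f(s,135,180,285,290,5.3))
cv2.imwrite("pics/kt.png",t)
E
```

```text
[ 0.00404565 -0.37259435 -0.15228952  2.28218489  0.15770105  0.64103939
 -0.36032016]
wp t 13.57 pos [ 0.5046 -0.0393  0.2257] F [ 0.5  0.6 -1.6] M [0.13 0.82 0.08] op 0.25
approach t 15.04 pos [ 0.5047 -0.1597  0.2062] F [ 0.4  0.2 -1.8] M [ 0.08  0.84 -0.  ] op 0.247
```

View pics/k.png

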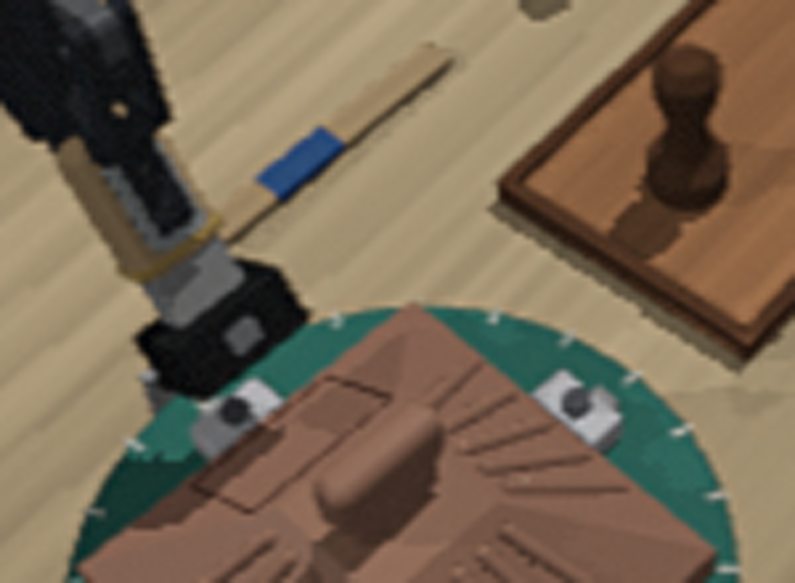

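View pics/kt.png

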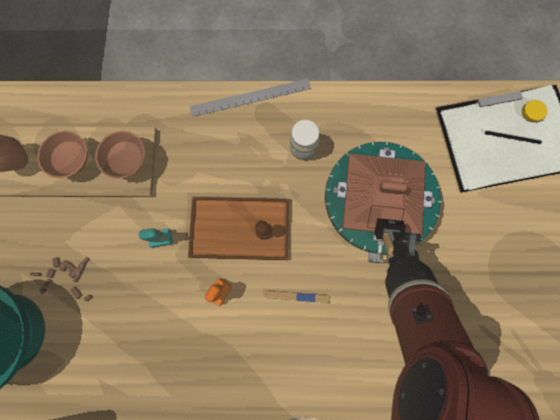

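```bash
cat > ov2.py <<'E'
from pan import *
from stampfit import SL,HA
def ov2(n,im,pos,Rm,h,K,win,out,dy=0):
    v=cv2.resize(im,None,fx=K,fy=K,interpolation=2)
    Rs=np.c_[Rm[:,1],np.cross(-Rm[:,2],Rm[:,1]),-Rm[:,2]]
    F=pos+Rm[:,2]*h+Rs[:,1]*dy
    for B in(SL,HA):
        u=proj(n,B@Rs.T+F)
        for i in range(8):
            for j in range(i):
                if np.sum(np.abs(B[i]-B[j])>1e-6)==1:cv2.line(v,*[tuple(int(t) for t in (u[k]+.5)*K) for k in(i,j)],(0,0,255),1)
    b=proj(n,[O+a*xp*.026+c*yp*.034 for a,c in((1,1),(1,-1),(-1,-1),(-1,1))])
    cv2.polylines(v,[((b+.5)*K).astype(np.int32)],True,(255,255,0),1)
    x0,y0,x1,y1=win;cv2.imwrite(out,v[y0*K:y1*K,x0*K:x1*K])
    d=F-O;print("foot rel panel x,y,z mm",np.round([d@xp*1e3,d@yp*1e3,d@n*1e3],2),"tilt deg",np.degrees(np.arccos(min(1,Rs[:,2]@n))),"yaw",np.degrees(Rs[:,1]@xp))
E
python3 - <<'E'
from ov2 import *
s=manip.state()
ov2("scene",cv2.imread("pics/scene3.png"),s['tool_pos'],Rq(s['eef_rot']),.0556,8,(145,195,220,265),"pics/o1.png")
ov2("top",cv2.imread("pics/top3.png"),s['tool_pos'],Rq(s['eef_rot']),.0556,9,(355,195,425,260),"pics/o2.png")
E
```

```text
Traceback (most recent call last):
  File "ov2.py", line 15, in ov2
    d=F-O;print("foot rel panel x,y,z mm",np.round([d@xp*1e3,d@yp*1e3,d@n*1e3],2),"tilt deg",np.degrees(np.arccos(min(1,Rs[:,2]@n))),"yaw",np.degrees(Rs[:,1]@xp))
                                                                      ~^~
numpy._core._exceptions._UFuncNoLoopError: ufunc 'matmul' did not contain a loop with signature matching types (dtype('float64'), dtype('<U5')) -> None
```

View pics/o1.png

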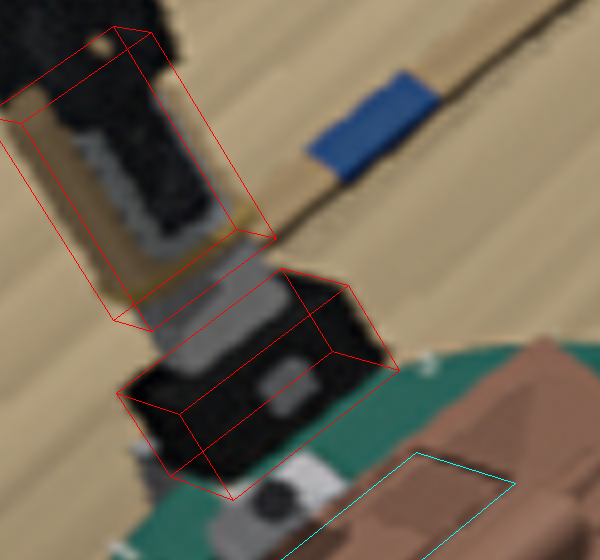

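```bash
sed -i 's/d@n\*1e3/d@nn*1e3/; s/Rs\[:,2\]@n)/Rs[:,2]@nn)/; s/^def ov2/nn=n.copy()\ndef ov2/' ov2.py
python3 - <<'E'
from pan import *
C=O+yp*.0015
def go(h,feed):manip.move_l(C+n*(H+h),feed=feed)
def fn():
    F=[]
    for _ in range(3):
        manip.hold(.03);F.append(manip.state()['ft_force'])
    return np.mean(F,0)
go(.012,.08);manip.hold(.3);F0=fn();print("base",F0)
h=.012;log=[]
step=.002
for i in range(40):
    h-=step;go(h,.03);manip.hold(.1);F=fn()-F0;f=F@n
    s=manip.state();z=(s['tool_pos']-C)@n-H
    log.append((round(h*1e3,1),round(z*1e3,2),round(float(f),2),round(float(F@xp),1),round(float(F@yp),1)));
    if f>2: step=.001
    if f>7.5: step=.0007
    if f>10.2 or h<-.02: break
for l in log:print(l)
st()
E
```

```text
base [ 0.27760475  0.32576729 -1.74035172]
(10.0, np.float64(9.97), -0.0, -0.1, -0.9)
(8.0, np.float64(8.01), -0.04, 0.1, -0.3)
(6.0, np.float64(6.01), 0.36, -0.4, -0.3)
(4.0, np.float64(3.99), 1.04, 0.5, -0.3)
(2.0, np.float64(2.02), 0.22, -0.6, -0.7)
(0.0, np.float64(0.01), -0.28, -0.3, -0.4)
(-2.0, np.float64(-1.86), 5.85, -0.6, 0.2)
(-3.0, np.float64(-2.92), 6.38, 0.1, 0.1)
(-4.0, np.float64(-3.93), 7.76, 0.4, -0.1)
(-4.7, np.float64(-4.61), 8.16, 0.3, -0.3)
(-5.4, np.float64(-5.31), 9.22, 0.2, 0.2)
(-6.1, np.float64(-5.97), 9.39, 0.2, -0.2)
(-6.8, np.float64(-6.63), 10.34, 0.6, 0.3)
 t 21.89 pos [ 0.5316 -0.1614  0.168 ] F [-5.8  1.4  7. ] M [0.19 0.92 0.04] op 0.249
```

Contact came at about h=0, as geometry predicts. Force and travel both say about 6.4 mm sunk. I'll hold, look once, and lift.

```bash
python3 - <<'E'
from ov2 import *
C=O+yp*.0015
manip.move_l(C+n*(H-.0071),feed=.03);manip.hold(.9);s=st("press")
im=manip.get_image("scene");cv2.imwrite("pics/scene4.png",im)
ov2("scene",im,s['tool_pos'],Rq(s['eef_rot']),.0556-.0068,8,(145,215,220,285),"pics/o3.png",dy=-.0015)
manip.move_l(C+n*(H+.045),feed=.05);manip.hold(.2);st("off")
im=manip.get_image("scene");cv2.imwrite("pics/scene5.png",im)
cv2.imwrite("pics/k5.png",cv2.resize(im[225:295,150:240],None,fx=8,fy=8,interpolation=2))
im=manip.get_image("top");cv2.imwrite("pics/top5.png",im)
cv2.imwrite("pics/k6.png",cv2.resize(im[140:260,320:450],None,fx=5,fy=5,interpolation=2))
E
```

```text
press t 23.04 pos [ 0.5317 -0.1614  0.1677] F [-6.2  0.7  7.7] M [0.18 0.89 0.08] op 0.25
foot rel panel x,y,z mm [ 0.27 -0.05 -0.12] tilt deg 0.022432730464685368 yaw -0.0009728549374751665
off t 24.48 pos [ 0.5019 -0.158   0.2098] F [-0.4  0.1 -1.9] M [0.07 0.85 0.04] op 0.253
```

View pics/o3.png

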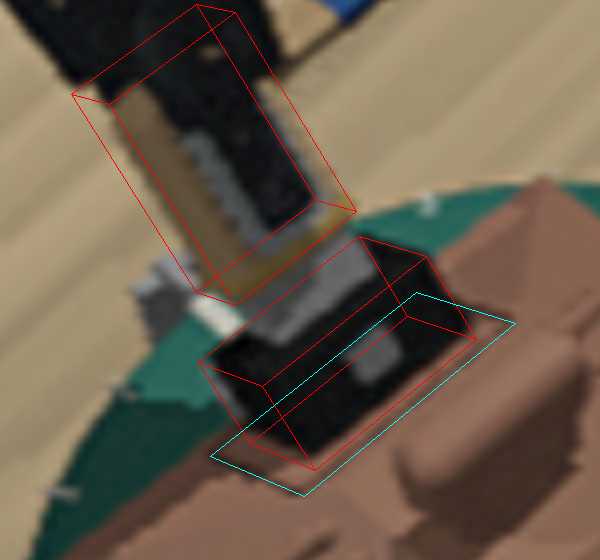

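View pics/k5.png

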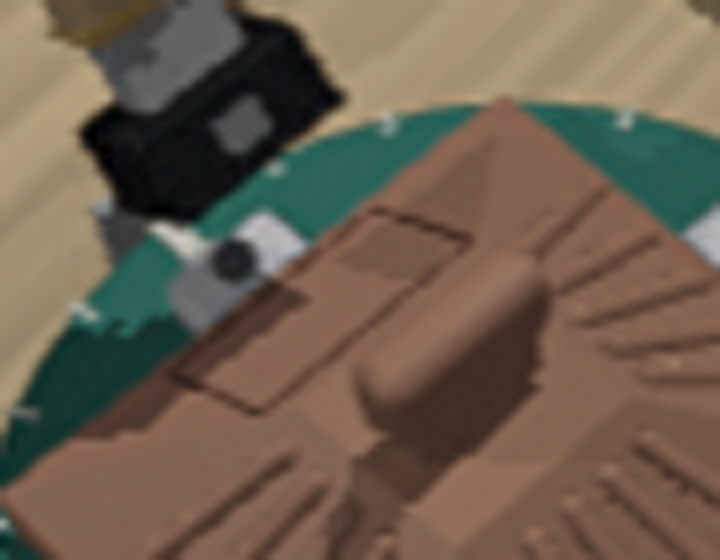

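View pics/k6.png

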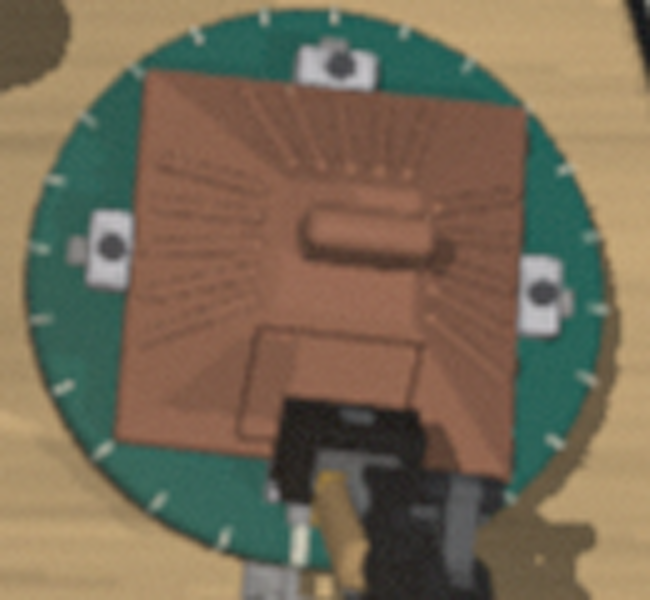

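Pressed view: the sleeve lay within the border on all sides (scene corners about (184,272), (204,257)), tilt 0.02°. After the lift, the mark is still at the pointer. No ink shows in either picture. Force and travel are the evidence for the print. Now returning the stamp.

```bash
python3 - <<'E'
from ov2 import *
P=O+n*(H+.045)
manip.move_l(P+[0,.12,.015],feed=.2)
manip.movep([.5435,.2089,.20],q(down(.1146)));st("over tray")
manip.move_l([.5439,.2091,.085],feed=.15)
manip.move_l([.5439,.2091,.069],feed=.05);manip.hold(.3);F0=np.mean([(manip.hold(.04),manip.state()['ft_force'][2])[1] for _ in range(4)])
z=.069
while z>.0645:
    z-=.0007;manip.move_l([.5439,.2091,z],feed=.02);manip.hold(.08)
    f=np.mean([(manip.hold(.03),manip.state()['ft_force'][2])[1] for _ in range(3)])-F0
    print(round(z,4),round(f,2))
    if f>1.6:break
st("set")
im=manip.get_image("scene");cv2.imwrite("pics/scene6.png",im)
cv2.imwrite("pics/k7.png",cv2.resize(im[120:240,225:335],None,fx=5,fy=5,interpolation=2))
E
```

```text
over tray t 26.42 pos [0.5433 0.2077 0.1991] F [-0.8  0.6 -2.2] M [-0.   -0.03 -0.  ] op 0.251
0.0683 0.07
0.0676 -0.0
0.0669 0.32
0.0662 0.38
0.0655 2.7
set t 30.43 pos [0.544  0.2092 0.0656] F [-0.6  0.4  0.9] M [ 0.    0.03 -0.03] op 0.249
```

View pics/k7.png

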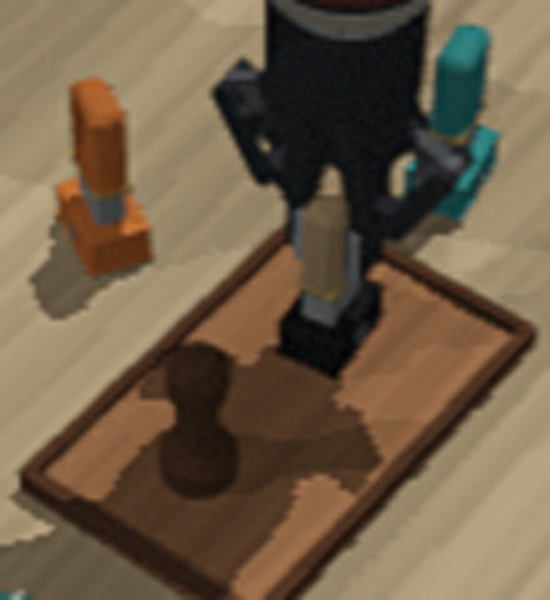

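The stamp stands on the tray at scene(290,182), and contact came at the same height as at pick-up. Release and back off.

```bash
python3 - <<'E'
from h import *
manip.ungrasp();manip.hold(.2);st("open")
manip.move_l([.5439,.2091,.20],feed=.1)
manip.movep([.40,.0,.35],q(down(.1146))) if manip.ik([.40,.0,.35],q(down(.1146))) is not None else manip.movep([.47,.05,.33],q(down(.1146)))
st("away")
f=lambda im,a,b,c,d,k:cv2.resize(im[b:d,a:c],None,fx=k,fy=k,interpolation=2)
for n in("scene","top"):
    im=manip.get_image(n);cv2.imwrite(f"pics/{n}7.png",im)
E
```

```text
open t 31.32 pos [0.5439 0.2091 0.0655] F [ 0.4 -0.9 -0.4] M [ 0.02 -0.02  0.04] op 1.0
away t 33.95 pos [4.001e-01 4.000e-04 3.494e-01] F [-0.3 -0.2 -1.4] M [0.02 0.02 0.03] op 1.002
```

View pics/scene7.png

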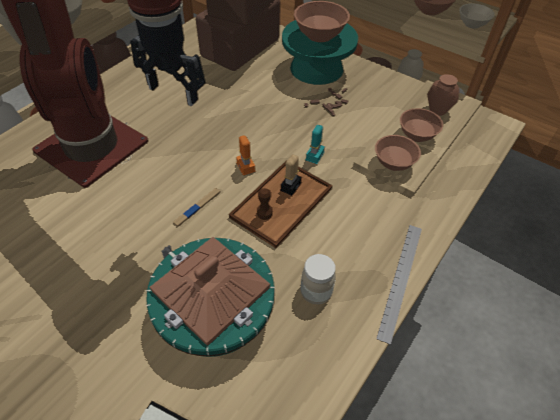

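View pics/top7.png

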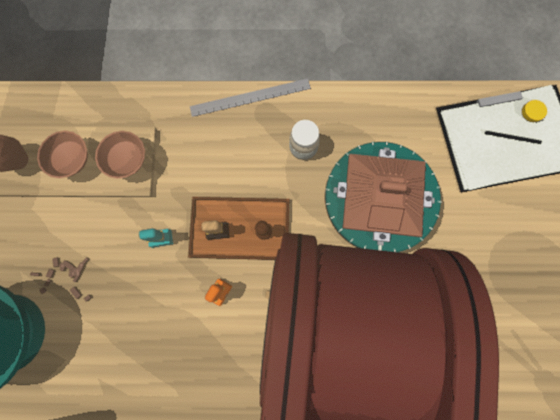

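```bash
python3 -c "
import cv2,numpy as np
s=cv2.imread('pics/scene7.png')
a=cv2.resize(s[235:295,150:216],None,fx=6,fy=6,interpolation=2);b=cv2.resize(s[142:202,262:328],None,fx=6,fy=6,interpolation=2)
cv2.imwrite('pics/z.png',np.hstack([a,b]))"
```

```text
(no output)
```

View pics/z.png

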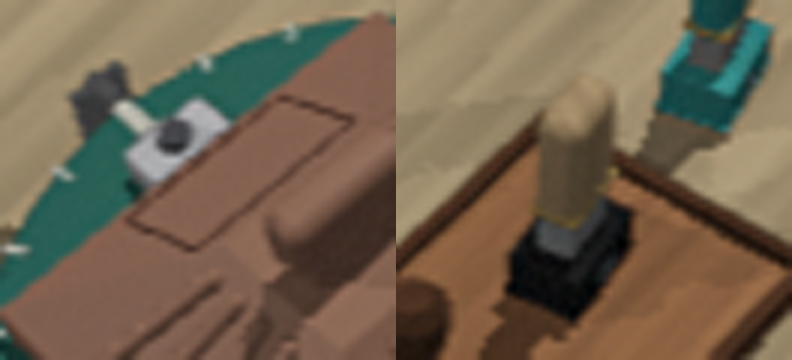

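```bash
python3 - <<'E'
from h import *
manip.close_job()
E
```

```text
the job is handed in; nothing more can be done
```

The wheel is turned to the pointer, the stamp was pressed on the smooth face, and it is back upright on the tray. I handed the job in at about 34 s on the robot's clock. No ink shows inside the border in either camera, so the print rests on force and travel readings.

- **Wheel:** I gripped the lid's pull, turned it about 0.56 rad and let go. The fitted lid angle is −6.2°, and I measured the pointer at −6.4 ± 0.4°. The two cameras differed by about 0.3° on the lid angle. The last picture still shows the long mark at the pointer.
- **Print:** I took the wood and black stamp from the tray, not the orange or turquoise look-alikes.
    - **Press:** Contact came where geometry predicted. The handle then sank about 6.7 mm at about 11 N and was held for about 1 s.
    - **Alignment:** The tool was within 0.02° of square, and the foot sat within about 2 mm of the border's centre (the margin is 8 mm). I then lifted it straight off.
- **Stamp back:** It touched down at the same height it was picked up from, so it did not slip in the grip. It stands upright in its original spot.
- **Bystanders:** The seal and jar look untouched in both final pictures. The modelling tool looks untouched in the scene view; the arm hid it in the top view.

**Disagreement:** the scene camera overlay put the held stamp 3–4 mm higher than the arm's own position did. I went by the contact force.

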